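# Hold the hidden lamp-bracket bolt while the nut is tightened

## Task

I am about to tighten the nut under the desk: reach down into the narrow gap behind the lamp bracket, grip the brass bolt head there, and turn it clockwise (seen from above) against its return spring until you feel it come up against its stop. Finish while still gripping it, held firmly at the stop so that it cannot turn back, and do not disturb the bottle, paint jar or screwdriver.

Things in the scene. Friction and masses are not known exactly. Their poses are not given: they have to be found in the camera images.
- bracket: fixed lamp bracket, yaw up to 20 degrees; origin on the desk, midway across the gap, which runs along y, 190 mm long, open above and at its ends. Grey foot plate 8 mm thick, x = -113 to 37 mm. White upright: inner face x = -32 mm, 5 mm thick, top 66 mm above desk. White backing plate: inner face x = +32 mm, 5 mm thick, top 44 mm. Lamp socket, 30 mm wide, 53 mm high, at x = -75 mm
- bolt_head (a point): centre of the brass hexagon bolt head in the gap, 39 mm above the desk: 22 mm across flats, 18 mm tall (30 to 48 mm above the desk), axis vertical, on a 14 mm shank. z up; y is square to one pair of flats (the others 60 degrees either way); axes turn with the bolt. With the bolt at rest, y is 17 to 31 degrees anticlockwise (from above) of the bracket's y
- seat: fixed steel washer under the bolt, 54 mm wide, its underside (origin) on the foot plate, top 10 mm above the desk, with two pins up to 16 mm above the desk. The bolt's red tab (along the bolt head's x, 24 mm out, top 15 mm above the desk) moves between the pins. Tab and pins are look only: the robot cannot touch them
- bolt (a joint): turn of the bolt in rad, growing clockwise seen from above: 0 at rest, 0.85 at the hard stop; starts anywhere from 0 to 0.25 and stays there by friction. A spring of 0.2 N m/rad drives it to 0, with 0.06 N m of friction: turning takes 0.06 to 0.23 N m before the stop, and let go at the stop it springs back
- bottle: bystander, loose amber bottle with white cap, 44 mm diameter, 95 mm tall, origin under its centre, standing beside one end of the bracket (+y)
- paint_jar: bystander, loose blue paint jar with black cap, 38 mm diameter, 40 mm tall, origin under its centre, standing beside the other end of the bracket (-y)
- screwdriver: bystander, loose screwdriver 160 mm long lying on the desk beyond the bracket, along its own x

How it is judged:
On the way, in this order (a step that is already met when the one before it is completed fails the run):
1. the bolt head is gripped before it has been turned far (contact force between the fingers and bolt above 4 N and horizontal distance between the grasp point and bolt_head below 0.015 m and value of joint bolt below 0.5 rad), for 0.1 s.
2. the bolt is turned to its stop in the grip (contact force between the fingers and bolt above 4 N and value of joint bolt above 0.78 rad), for 0.3 s.
At the end, for the whole second after the job is handed in: The fingers still grip the bolt head (more than 4 N, the head within 15 mm of the middle of the grip, seen from above), and it stays turned to its stop: joint above 0.78 of 0.85 rad and not turning (below 0.05 rad/s) (all of step 2 and velocity of joint bolt between -0.05 and 0.05 rad/s and horizontal distance between the grasp point and bolt_head below 0.015 m); the arm keeps its last pose, push and grip.
It fails at once if the bottle, the paint jar or the screwdriver is moved by more than 15 mm (distance of any of bottle, paint_jar, screwdriver from where it was at the start of the episode above 0.015 m).
It also fails if it takes over 40 s, if anything falls off the work surface, if the arm or the gripper's body presses on something with over 40 N, if the wrist force passes 120 N, or if a joint passes its speed limit or range.

## Robot

A 6-joint arm with a two-finger parallel gripper is mounted at the origin on the work surface. World frame = base frame: x ahead of the robot, y to its left, z up, the work surface at z = 0. Lengths are in m, angles in rad, forces in N, time in s.
With the tool pointing down it reaches from about 0.225 to 0.725 m from the base axis. Payload 3.1 kg.
Tool frame: the origin (TCP) lies on the centre line of the jaws, within the pads' length; the fingertips stand 11 mm ahead of it and the grasp point (between the pads) lies 8 mm behind it; z points along the fingers, y is the line along which they close (so a half turn about z gives the same grasp; the last joint's range is limited). The gripper opens to 85 mm and grips with 20 to 120 N. Pads are 22 mm wide; open, the fingers measure 114 mm over their backs; the gripper's body (76 mm by 85 mm) begins 54 mm behind the grasp point. The pads swing forward as they close: fully open they stand 13 mm farther back than shut.
Start: joints at [-1.391, 0.048, 0.099, 1.622, 0, 1.443], TCP at [0.159, -0.5, 0.242] pointing down, gripper open.
Joint ranges: [-2.91, 2.91], [-0.99, 1.94], [-1.21, 1.42], [-2.12, 2.29], [-1.49, 1.47], [-3.14, 3.14]. Speed limits (rad/s): [2.79, 2.79, 3.14, 3.14, 3.14, 3.14].

## Interface

Orientations are given as a rotation vector (axis times angle).
In Python, from bench import env gives the robot as it stands. The module is installed in compiled form; this text tells all that it offers. Calls block until the motion is done:
- env.move_ptp(position, orientation): joint-space move of the TCP to a pose.
- env.line_to(position, max_speed=0.15, attitude=None): straight line of the TCP; attitude=None keeps the orientation; max_speed is the mean speed in m/s.
- env.set_joints(angles): joint-space move.
- env.grip(opening): finger opening in m; the grip force is fixed at half the most; returns when the fingers have stopped.
- env.wait(seconds).
- env.inverse_kinematics(position, orientation): joint angles nearest the present ones, or None.
- env.snapshot(name): name is "scene" or "top"; returns the picture (480x640x3 uint8, red, green, blue); there is no depth.
- env.camera_model(name): a dict with "K" (3x3 intrinsics, pixels), "dist_coeffs" ([k1, k2, p1, p2, k3] as OpenCV has them; the pictures are not rectified), "rvec" (rotation vector, rad) and "tvec" (3), from world to camera coordinates, as OpenCV has them. Camera axes: x right, y down, z forward; pixel columns grow to the right and rows downward; lengths in m; the calibration is good to about 2 mm. A picture is of the moment at which its call begins. camera_model takes no time and is no camera call.
A pose or a line that the arm cannot do raises env.MotionError and nothing moves.
- env.sign_off(): hands the job in; it is judged then, once.
Readings, each from a call of its own:
- env.read_time(): time.
- env.read_qpos(): joint angles.
- env.read_joint_vel(): joint speeds.
- env.read_joint_efforts(): joint torques, N m.
- env.read_tcp_pos(): TCP position.
- env.read_tcp_rot(): TCP orientation.
- env.read_ft_force(): force on the tool from outside, world axes, zero at the start.
- env.read_wrist_torque(): the same for the moment, N m.
- env.read_finger_gap(): finger opening in m.
- env.read_gripper_force(): force on a finger pad.
Only numpy, scipy, OpenCV 4.12 (cv2) and the standard library are available. Lean on these libraries where they do the work, as an engineer would, in place of code of your own. Each camera call takes 0.05 s, during which the arm holds its last target. There are 200 camera calls.

## Working session

There is one attempt and no reset: what is moved stays moved. The work goes in short steps, each a Python script; the robot and the scene stay as the last script left them, time stands still between calls to the robot, and variables do not carry over. Pictures are saved under pics/ and viewed, at most 10 in all, crops included, and the job is handed in when it is done.

```bash
mkdir -p pics; python3 - <<'E'
from bench import env
import cv2
for n in("scene","top"):
    im=env.snapshot(n); cv2.imwrite(f"pics/{n}0.png",im[:,:,::-1])
    m=env.camera_model(n); print(n,m)
print(env.read_tcp_rot(),env.read_time())
E
```

```text
scene {'K': array([[518.46635389,   0.        , 308.72631172],
       [  0.        , 518.46635389, 233.86392196],
       [  0.        ,   0.        ,   1.        ]]), 'dist_coeffs': array([-0.08348951,  0.        ,  0.        ,  0.        ,  0.        ]), 'rvec': array([ 2.34097043,  0.81774614, -0.31323901]), 'tvec': array([-0.5322498 , -0.21425065,  1.11953802])}
top {'K': array([[482.00095765,   0.        , 313.24653515],
       [  0.        , 482.00095765, 242.90715655],
       [  0.        ,   0.        ,   1.        ]]), 'dist_coeffs': array([-0.07926489,  0.        ,  0.        ,  0.        ,  0.        ]), 'rvec': array([ 2.14345038, -2.10401014,  0.19606721]), 'tvec': array([0.05123909, 0.61874527, 0.81645395])}
[-3.10236113e+00 -4.81223694e-01  8.50390180e-05] 0.1
```

View pics/top0.png

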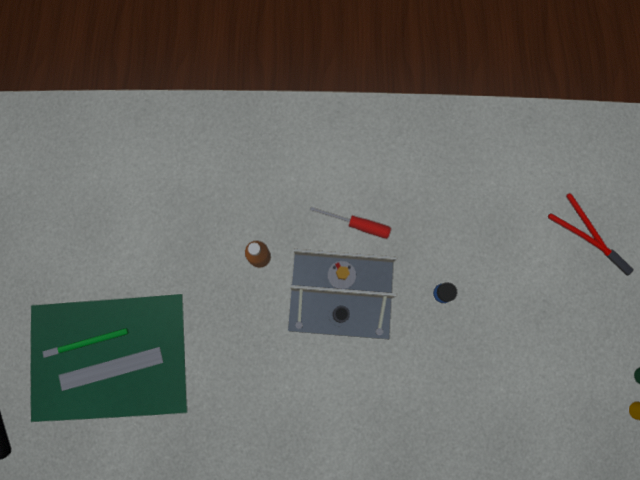

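View pics/scene0.png

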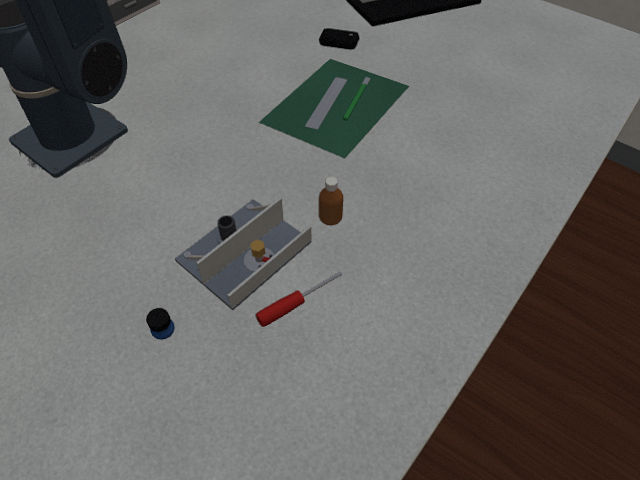

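The top view shows the bracket at about (342,295), with brass at (343,271) and the red tab at its upper left. The bottle is at (258,253), the jar at (445,292) and the screwdriver at (350,222). The scene view shows the bolt at (258,247). Next I'll measure.

```bash
cat > h.py <<'E'
import numpy as np, cv2
from bench import env
def ray(n,uv):
    m=env.camera_model(n); R=cv2.Rodrigues(m["rvec"])[0]
    p=cv2.undistortPoints(np.array(uv,float).reshape(-1,1,2),m["K"],m["dist_coeffs"])[:,0]
    d=np.c_[p,np.ones(len(p))]@R; return -R.T@m["tvec"],d
def onz(n,uv,z):
    c,d=ray(n,uv); return c+d*((z-c[2])/d[:,2])[:,None]
def masks(im):
    h=cv2.cvtColor(im,cv2.COLOR_RGB2HSV).astype(int); H,S,V=h[...,0],h[...,1],h[...,2]
    red=((H<7)|(H>172))&(S>140)&(V>60); brass=(H>=11)&(H<28)&(S>110)&(V>90)
    return red,brass
def cen(mask,box):
    x0,y0,x1,y1=box; v,u=np.nonzero(mask[y0:y1,x0:x1]); return np.array([u.mean()+x0,v.mean()+y0]),len(u)
E
python3 - <<'E'
from h import *
T=cv2.imread("pics/top0.png")[:,:,::-1].copy();S=cv2.imread("pics/scene0.png")[:,:,::-1].copy()
for n,im,b in(("top",T,(320,255,365,288)),("scene",S,(240,232,280,275))):
    r,g=masks(im); c,k=cen(g,b); t,kt=cen(r,b); print(n,c,k,t,kt,"bolt@48",onz(n,c,.048),"@39",onz(n,c,.039),"tab",onz(n,t,.015))
print("plate corners",onz("top",[(295,252),(395,259),(288,331),(389,338)],.008))
print("bottle,jar",onz("top",[(254,249)],.095),onz("top",[(446,292)],.04))
a=cv2.resize(T[240:345,280:400],None,fx=5,fy=5,interpolation=cv2.INTER_CUBIC)
cv2.imwrite("pics/z.png",a[:,:,::-1])
E
```

```text
top [342.26612903 272.29032258] 124 [337.5 265. ] 14 bolt@48 [[0.56623549 0.00912743 0.048     ]] @39 [[0.56737004 0.0085975  0.039     ]] tab [[0.58408032 0.01629248 0.015     ]]
scene [256.7826087  245.16521739] 115 [264.9 258.9] 20 bolt@48 [[0.56563264 0.01028498 0.048     ]] @39 [[0.56018479 0.01499858 0.039     ]] tab [[0.57661872 0.01416523 0.015     ]]
plate corners [[ 0.60862708  0.09739627  0.008     ]
 [ 0.5985896  -0.09386017  0.008     ]
 [ 0.45948324  0.10670449  0.008     ]
 [ 0.449808   -0.0812235   0.008     ]]
bottle,jar [[0.59800867 0.16499262 0.095     ]] [[ 0.53418864 -0.18155253  0.04      ]]
```

View pics/z.png

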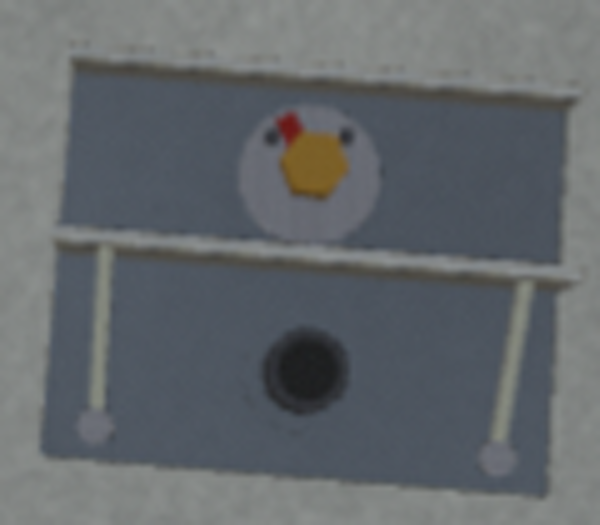

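The zoom shows the hexagon centred at about (315,164), the washer centre at (310,175) and the tab at (289,127), close to the left-hand pin. So the bolt is near rest, with its y about 20–24° anticlockwise in the world frame. The bracket yaw is about -3°. I'll move above it and check.

```bash
cat >> h.py <<'E'
from scipy.spatial.transform import Rotation as Ro
def att(psi,flip):  # tool down, closing axis psi (deg, anticlockwise) from world y
    return (Ro.from_euler('z',psi+180*flip,degrees=True)*Ro.from_euler('x',180,degrees=True)).as_rotvec()
E
python3 - <<'E'
from h import *
print("washer",onz("top",[(342,275)],.010),"hex top",onz("top",[(343,272.7)],.048))
P=[.566,.0093]
for f in(0,1):
  for a in(20,-33):
    print(f,a,env.inverse_kinematics([*P,.031],att(a,f)))
sel=[f for f in(0,1) if all((q:=env.inverse_kinematics([*P,.031],att(a,f))) is not None and abs(q[5])<2.9 for a in(20,-33))]
f=min(sel,key=lambda f:abs(env.inverse_kinematics([*P,.031],att(20,f))[5]-1.443)); print("flip",f)
env.move_ptp([*P,.14],att(20,f)); env.grip(.042)
print(env.read_tcp_pos(),env.read_finger_gap(),env.read_time(),env.read_ft_force())
S=env.snapshot("scene");T=env.snapshot("top")
a=np.hstack([cv2.resize(S[130:320,170:330],None,fx=2.5,fy=2.5),cv2.resize(T[200:390,260:420],None,fx=2.5,fy=2.5)])
cv2.imwrite("pics/a.png",a[:,:,::-1])
E
```

```text
washer [[0.56585941 0.00735201 0.01      ]] hex top [[0.56551177 0.0077902  0.048     ]]
0 20 [-0.10202916  0.21276206 -0.14366312  1.21437115  0.          2.69049764]
0 -33 [-0.10202916  0.21276206 -0.14366312  1.21437115  0.         -2.66766316]
1 20 [-0.10202916  0.21276206 -0.14366312  1.21437115  0.         -0.45109501]
1 -33 [-1.02029161e-01  2.12762056e-01 -1.43663122e-01  1.21437115e+00
  4.44089210e-16  4.73929492e-01]
flip 0
[0.56598833 0.00917815 0.13999593] 0.04192308725571557 2.95 [-0.47308132  0.32129697  0.42818734]
```

View pics/a.png

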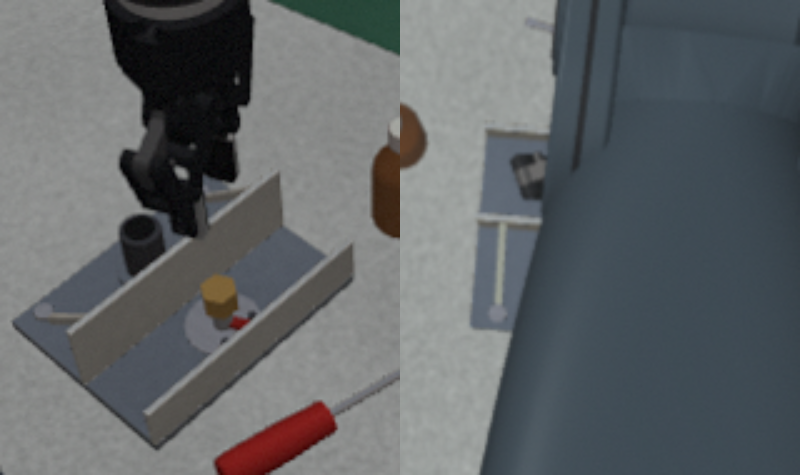

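The scene view shows the gripper above and left of the bolt in the picture, with nothing touching. The bolt is still near its rest pin. My flip choice would wrap joint 6, so I'll switch to flip 1, where clockwise means q6 rising from -0.45 to 0.47. Then I'll descend.

```bash
python3 - <<'E'
from h import *
P=[.566,.0085]
q=env.inverse_kinematics([*P,.14],att(20,1)); env.move_ptp([*P,.14],att(20,1)); print(env.read_qpos()[5])
for z in(.085,.06,.045,.031):
    env.line_to([*P,z],max_speed=.06); F=env.read_ft_force(); print(z,np.round(F,1),env.read_tcp_pos())
    if np.linalg.norm(F)>12: break
print(env.read_time())
S=env.snapshot("scene")
cv2.imwrite("pics/b.png",cv2.resize(S[150:310,170:330],None,fx=3.5,fy=3.5)[:,:,::-1])
E
```

```text
-0.4523268899865393
0.085 [0.2 0.6 0.7] [0.56645151 0.00843918 0.0855842 ]
0.06 [ 0.2  0.3 -0.2] [0.56554657 0.00853921 0.05934802]
0.045 [ 0.8 -0.1 -0.6] [0.5653594  0.00857674 0.04420631]
0.031 [ 0.5 -0.5  0.3] [0.56529419 0.00857245 0.03014123]
8.1167
```

View pics/b.png

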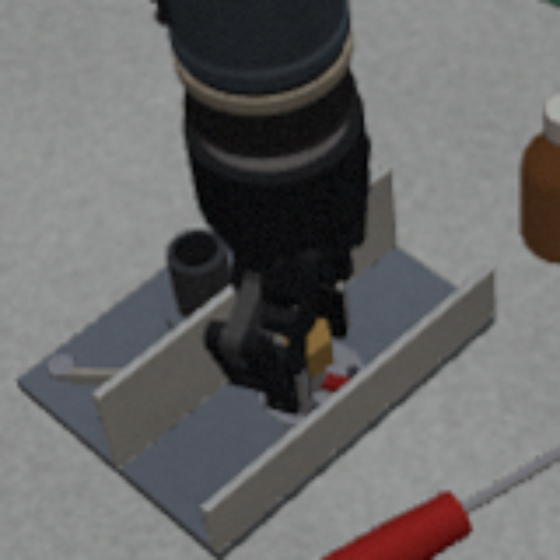

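The fingers straddle the brass head, seen at (318,345) in the crop, with no contact forces. Now I'll grip and check the width and wrench.

```bash
python3 - <<'E'
from h import *
env.grip(.0); env.wait(.3)
print(env.read_finger_gap(),env.read_gripper_force(),env.read_ft_force(),env.read_wrist_torque(),env.read_tcp_pos(),env.read_qpos(),env.read_time())
E
```

```text
0.02089685655858635 59.302105363458395 [-0.95008881  1.67895297  3.96407639] [ 0.26769624  0.29389697 -0.00366117] [0.56617839 0.00867161 0.03151263] [-1.03319143e-01  2.12226317e-01 -1.43222830e-01  1.21485000e+00
  3.89149776e-04 -4.52479511e-01] 8.7833
```

Gripped on the flats: gap 21 mm, 59 N, little side load. Next I'll turn joint 6 in small steps, watching the moment about z.

```bash
python3 - <<'E'
from h import *
q=np.array(env.inverse_kinematics([.566,.0085,.031],att(20,1))); q0=q[5]; p=None
for d in np.r_[np.arange(.1,.61,.1),np.arange(.64,.97,.03)]:
    q[5]=q0+d; env.set_joints(q); env.wait(.1)
    t=env.read_wrist_torque()[2]; F=env.read_ft_force()
    print(round(d,2),round(env.read_qpos()[5]-q0,3),"tz",round(t,3),"F",np.round(F,1),"gap",round(env.read_finger_gap(),4),round(env.read_gripper_force()),round(env.read_time(),1))
    if abs(t)>.6 or np.linalg.norm(F)>30: break
E
```

```text
0.1 0.098 tz 0.035 F [-1.8  1.7  5. ] gap 0.0209 59 9.1
0.2 0.198 tz -0.003 F [-1.5  1.6  5.2] gap 0.0206 60 9.5
0.3 0.298 tz 0.005 F [-2.4  1.6  5.4] gap 0.0211 60 9.8
0.4 0.398 tz 0.036 F [-0.7  0.6  5.6] gap 0.0206 60 10.2
0.5 0.498 tz 0.094 F [-1.2  1.3  5.7] gap 0.0214 60 10.5
0.6 0.598 tz 0.071 F [-1.5  1.2  4.6] gap 0.0212 60 10.9
0.64 0.638 tz 0.068 F [-2.   1.3  5. ] gap 0.0208 60 11.2
0.67 0.668 tz 0.095 F [-2.1  0.5  5. ] gap 0.0208 60 11.6
0.7 0.698 tz 0.07 F [-2.8  0.8  6. ] gap 0.0209 60 11.9
0.73 0.728 tz 0.072 F [-1.8  1.3  5.4] gap 0.0212 60 12.3
0.76 0.758 tz 0.109 F [-2.3  0.9  5.6] gap 0.0208 60 12.6
0.79 0.788 tz 0.082 F [-1.6  1.2  5.2] gap 0.0211 60 13.0
0.82 0.816 tz 0.541 F [-2.4  1.5  4.3] gap 0.0209 62 13.3
0.85 0.844 tz 1.181 F [-2.1  0.6  5.4] gap 0.0212 66 13.7
```

The moment jumps from 0.08 to 1.18 N m just after 0.79 rad of turn, which should be the stop. I'll take one look to confirm and check that the hold is steady.

```bash
python3 - <<'E'
from h import *
env.wait(.5); print(env.read_wrist_torque(),env.read_gripper_force(),env.read_joint_vel(),env.read_time())
S=env.snapshot("scene")
cv2.imwrite("pics/c.png",cv2.resize(S[190:310,190:330],None,fx=5,fy=4.8,interpolation=cv2.INTER_CUBIC)[:,:,::-1])
E
```

```text
[0.06922865 0.42308685 1.09840102] 66.427156990394 [ 0.00204691  0.00055937 -0.0007349  -0.00042112 -0.00143861 -0.00062032] 14.1833
```

View pics/c.png

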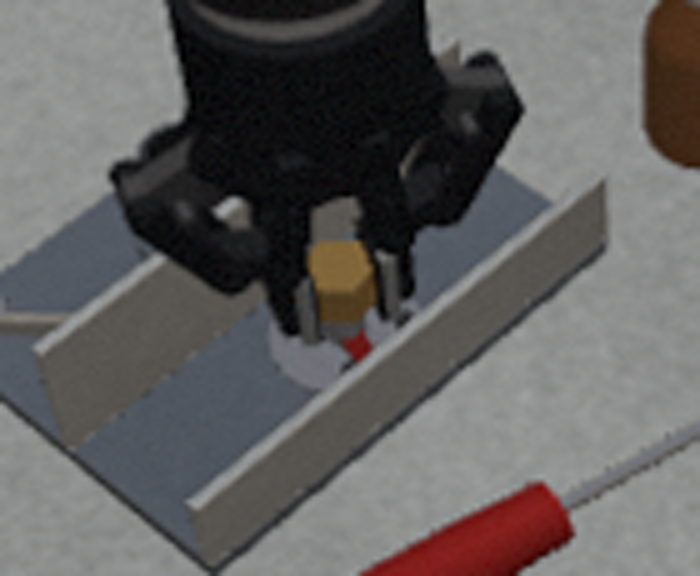

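The head is held between the pads at (342,280). The red tab at (358,345) is up against the second pin at (345,358), and the bystanders in view haven't moved.

```bash
python3 -c "
from bench import env
print(env.sign_off())"
```

```text
the job is handed in; nothing more can be done
None
```

The job is handed in: the bolt is turned clockwise to its stop and held there at about 1.1 N m with a 66 N grip; the bottle and screwdriver look unmoved, and the paint jar was out of frame in my last picture.

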